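Bring the lidded jar to the front of the display turntable

TASK

In the glass shop, pull the display stand's tray out fully to its stop by its pull bar. Then take the turntable's central knob between the fingers, turn it until the lidded jar stands at the front, in line with the pointer at the middle of the tray's front panel, and finish while still gripping the knob, holding the turntable still there with the tray fully out. Leave the loose pieces around the stand where they are.

Things in the scene. Friction and masses are not known exactly. Their poses are not given: they have to be found in the camera images.
- stand: White display stand, fixed: a roofed box 200 deep, 270 wide, 215 high, open at the front, out of which a tray slides. Lengths here are mm. Origin on the table surface under the middle of its roof's front edge; x points rearwards into the stand, so its front is -x; z up. The tray slides out along -x.
- tray (a joint): Travel of the pull-out tray, m: 0 pushed in, 0.16 fully out at its stop. About 2.5 N of friction plus 6 N s/m; it stays where it is left. White, 240 mm wide at its front panel, whose top is 62 mm above the table.
- tray_handle (a point): Middle of the tray's steel pull bar: round, 12 dia, 100 long, level along the stand's y, 45 above the table. It stands 48 out from the front panel: 42 mm gap behind the bar, so open the fingers only part-way (25 to 40 mm) to fit the rear one in. Pushed in, it is 78 in front of the roof edge, nothing above it.
- turntable (a joint): Turntable angle, rad, no stops: 0 = lidded jar at the front spot; grows anticlockwise from above. Turns freely (0.02 N m friction), stays where left. Wooden plate on the tray, 190 dia, 12 thick, top 76 above the table, upright axis through the knob. Five glass pieces are fixed on it, 64 from the axis, 72 degrees apart.
- jar (a point): Foot of the lidded jar, on its axis, 76 above the table. Glass, 46 dia, 65 high (top 141 above the table): the tallest of the five on the plate and the only one with a lid and ball finial. The others are two low open bowls, a low dome and a small open beaker, 18 to 34 high. All are fixed to the plate.
- front_spot (a point): Where the jar's axis belongs; a point of the tray, not turning with the plate: 76 above the table, 64 from the turntable's axis straight towards the pull bar's middle. A small dark pointer on the middle of the tray's front panel is in line with it.
- knob_grip (a point): Middle of the turntable's steel knob, on the turning axis, 173 above the table: upright cylinder, 34 dia, 32 high (157 to 189 above the table), on a post 16 dia, fixed to the plate; grip it from above at any yaw. Tray pushed in: 75 behind the roof's front edge, under the roof. Tray fully out: 85 in front of that edge, free.
- bowl_large: Bystander: loose blue ceramic bowl, 100 dia x 45 high (mm); origin at the centre of its underside. To be left alone.
- bowl_small: Bystander: loose green glass bowl, 76 dia x 32 high (mm); origin at the centre of its underside. To be left alone.
- paperweight: Bystander: loose amber glass dome, 72 dia x 41 high (mm); origin at the centre of its underside. To be left alone.
- vase: Bystander: loose blue ceramic bottle vase, 68 dia x 105 high (mm); origin at the centre of its underside. To be left alone.
- boat: Bystander: loose glass boat, about 190 long, 34 wide, 40 high, long axis x (mm); origin at the centre of its underside. To be left alone.
- gift_box: Bystander: closed cardboard gift box, 100 x 100 x 50 high (mm); origin at the centre of its underside. To be left alone.
- brush: Bystander: dusting brush, about 200 long, lying along its own x (mm); origin at the middle of it, on its underside. To be left alone.

How it is judged:
By the outcome, as a careful person would: the job done as asked, in the order asked, and still so for the second after the job is handed in, while the arm keeps its last pose, push and grip.
It also fails if it takes over 64 s, if anything falls off the work surface, if the arm or the gripper's body presses on something with over 40 N, if the wrist force passes 120 N, or if a joint passes its speed limit or range.

ROBOT

A 6-joint arm with a two-finger parallel gripper is mounted at the origin on the work surface. World frame = base frame: x ahead of the robot, y to its left, z up, the work surface at z = 0. Lengths are in m, angles in rad, forces in N, time in s.
With the tool pointing down it reaches from about 0.375 to 0.9 m from the base axis. Payload 3.1 kg.
Tool frame: the origin (TCP) lies between the finger pads, 19 mm behind the fingertips; this is the grasp point; x points along the fingers, z is the direction in which the jaws open and shut, and the axes are right-handed (so a half turn about x gives the same grasp; the last joint's range is limited). The gripper opens to 85 mm and grips with 20 to 120 N. Pads are 22 mm wide; open, the fingers measure 114 mm over their backs; the gripper's body (76 mm by 85 mm) begins 54 mm behind the grasp point. The pads swing forward as they close: fully open they stand 13 mm farther back than shut.
Start: joints at [-1.46, 0.527, 1.433, -0, 1.181, -0.178], TCP at [0.178, -0.599, 0.25] pointing down, gripper open.
Joint ranges: [-3.08, 3.08], [-0.75, 2.2], [0.22, 2.44], [-1.43, 4.57], [0, 2.65], [-2.85, 2.85]. Speed limits (rad/s): [2.79, 2.79, 3.14, 3.14, 3.14, 3.14].

INTERFACE

Orientations are given as a unit quaternion [x, y, z, w].
In Python, from station import status, snapshot, camera_params, ticket gives the robot as it stands.
- The arm moves only by the tool arm_command, never from a script. Its argument "series" is a list that holds one entry, the list of rows, each a list of 4 numbers: the shift along the tool's x, y, z in mm, then the turn about the tool's x in rad. A call has 1 to 10 rows; each row shifts and turns the commanded pose from where the row before left it, along the tool's axes as they then stand; what a row does not reach is not made up. A row lasts 1/10 s, in which the tool goes at most 50 mm and 8.59 degrees, less where a joint would pass 70% of its speed; a pose out of reach is approached as far as the arm can. A call is refused whole if a number of a shift passes 50 or a number of a turn 0.15, either way. A call with a gripper value outside its range is refused whole. "jaw" is the opening in per cent of the stroke, from 0 (shut) to 100 (fully open), set as the call begins (left out, the last holds). The fingers move at their own pace and stop on an object; "force" is the grip in N (left out, the last holds). Time passes only in rows, so rows that do not move let the fingers close. It gives the time, the measured TCP pose, the force and the opening at its end, in the units of the state.
- status.sense(): the state, without advancing time (a new reading comes with each control period).
- snapshot(name): name is "side" or "top"; returns the picture (400x640x3 uint8, red, green, blue); there is no depth.
- camera_params(name): a dict with "fovy" (degrees; the focal length in pixels is half the picture's height over the tangent of half this angle, whatever the lens; pixels are square), "cx", "cy" (the principal point, pixels), "extrinsics" (4x4, takes a point from camera to world coordinates). Camera axes: x right, y down, z forward; pixel columns grow to the right and rows downward; lengths in m; the calibration is good to about 2 mm. A picture is of the moment at which its call begins. camera_params takes no time and is no camera call.
- ticket.sign_off(): hands the job in, once; it reports no verdict.
The state is a dict: "t": time; "q": joint angles; "qd": joint speeds; "tau": joint torques, N m; "tcp_pos": TCP position; "tool_rot": TCP orientation; "force": force on the tool from outside, world axes, zero at the start; "ft_torque": the same for the moment, N m; "finger_gap": opening from 0.0 (shut) to 1.0 (fully open).
Only numpy, scipy, OpenCV 4.12 (cv2) and the standard library are available. Lean on these libraries where they do the work, as an engineer would, in place of code of your own. Each camera call takes 0.05 s, during which the arm holds its last target. There are 200 camera calls.

## Working session

There is one attempt and no reset: what is moved stays moved. The work goes in short steps, Python scripts to look and compute and a tool call to move; the robot and the scene stay as the last step left them, time stands still between calls to the robot, and variables do not carry over. Pictures are saved under pics/ and viewed, about 8 in all and at most 12, crops included, and the job is handed in when it is done.

Besides the shell and the picture viewer there is one more tool, called after "Call:" as a command line: name --argument value ..., lists and objects as JSON in quotes. arm_command: Moves the arm, as the interface text tells. Its arguments: {"type":"object","properties":{"series":{"type":"array"},"jaw":{"type":"number"},"force":{"type":"number"}},"required":["series"]}

```bash
ls; mkdir -p pics; python3 - <<'E'
from station import status,snapshot,camera_params
import cv2,numpy as np
for n in("side","top"):
    cv2.imwrite(f"pics/{n}0.png",cv2.cvtColor(snapshot(n),cv2.COLOR_RGB2BGR))
    c=camera_params(n);print(n,c["fovy"],c["cx"],c["cy"],np.round(c["extrinsics"],4).tolist(),[k for k in c])
s=status.sense();print(s)
E
```

```text
pics
side 51.69333243390331 320.2422513563154 196.70798691096914 [[-0.8542, -0.3327, 0.3995, 0.0659], [-0.5199, 0.5538, -0.6504, 0.7488], [-0.0048, -0.7633, -0.646, 0.8984], [0.0, 0.0, 0.0, 1.0]] ['fovy', 'cx', 'cy', 'extrinsics']
top 54.82515654710995 324.73364350901454 196.61543777597385 [[0.0059, -0.9897, 0.1429, 0.3726], [-1.0, -0.0051, 0.006, -0.0183], [-0.0052, -0.1429, -0.9897, 1.4354], [0.0, 0.0, 0.0, 1.0]] ['fovy', 'cx', 'cy', 'extrinsics']
{'t': 0.1, 'q': array([-1.46051737e+00,  5.28380358e-01,  1.43374209e+00,  9.21653125e-06,
        1.18139473e+00, -1.78496839e-01]), 'qd': array([ 0.00146257,  0.00010425, -0.00507486,  0.00141451, -0.00151539,
       -0.00081309]), 'tau': array([-2.71797944e-04, -4.43303239e+01, -1.78586572e+01, -1.87335263e-04,
        3.86662126e-03, -1.32556443e-05]), 'tcp_pos': array([ 0.1779535 , -0.59851713,  0.24913724]), 'tool_rot': array([ 0.42335383,  0.56720168, -0.4223552 ,  0.5662772 ]), 'force': array([-0.16538522,  0.52290779, -0.19851534]), 'ft_torque': array([-0.02688998,  0.00346987,  0.06577417]), 'finger_gap': 1.0031690936464268}
```

View pics/top0.png

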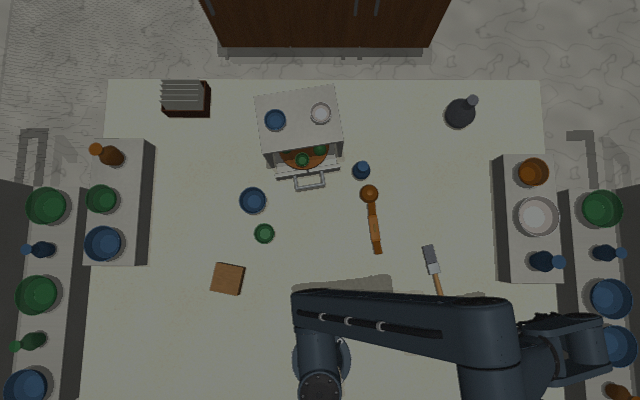

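View pics/side0.png

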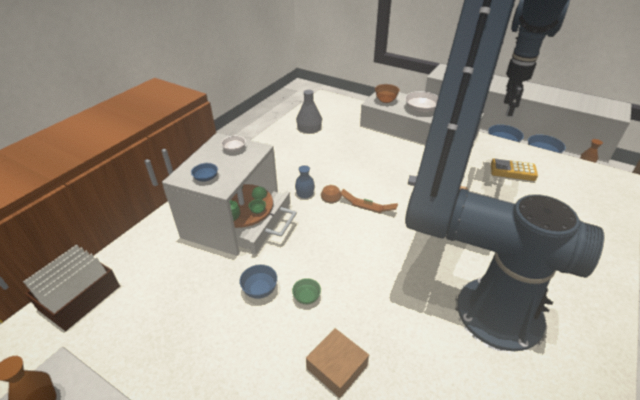

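The top view shows the stand at about (300,130) px, with the tray's pull bar at about (310,183). The tray looks partly open. The side view agrees, with the bar at about (283,228). I'll enlarge both.

```bash
python3 - <<'E'
import cv2,numpy as np
a=cv2.imread("pics/top0.png")[75:225,240:390];b=cv2.imread("pics/side0.png")[130:280,160:310]
r=lambda i:cv2.convertScaleAbs(cv2.resize(i,(0,0),fx=2.66,fy=4,interpolation=2) if 0 else cv2.resize(i,(600,600),interpolation=cv2.INTER_CUBIC),alpha=1.3)
cv2.imwrite("pics/t0c.png",r(a));cv2.imwrite("pics/s0c.png",r(b))
E
```

```text
(no output)
```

View pics/t0c.png

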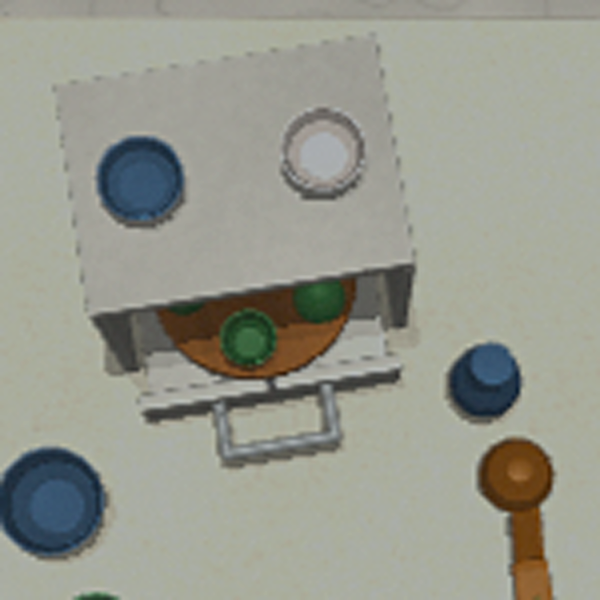

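View pics/s0c.png

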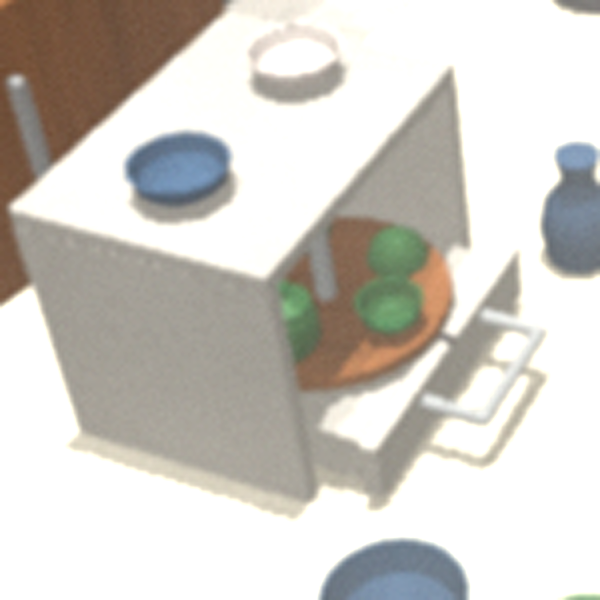

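In the top crop the bar ends are at (228,458) and (333,437), and the roof front edge runs from (92,313) to (415,264). In the side crop the bar ends are at (488,413) and (543,330), and the roof edge runs from (265,277) to (452,68). The jar isn't visible yet. I'll back-project these points.

```bash
cat >h.py <<'E'
import numpy as np
from station import camera_params,snapshot,status
def ray(n,u,v):
    c=camera_params(n);f=200/np.tan(np.radians(c["fovy"]/2));E=np.array(c["extrinsics"])
    return E[:3,3],E[:3,:3]@np.array([(u-c["cx"])/f,(v-c["cy"])/f,1])
def onz(n,u,v,z):
    o,d=ray(n,u,v);return o+d*(z-o[2])/d[2]
def proj(n,p):
    c=camera_params(n);f=200/np.tan(np.radians(c["fovy"]/2));E=np.array(c["extrinsics"])
    q=E[:3,:3].T@(np.array(p)-E[:3,3]);return q[:2]/q[2]*f+[c["cx"],c["cy"]]
E
python3 - <<'E'
from h import *
np.set_printoptions(precision=4,suppress=True)
T=lambda x,y:(240+x/4,75+y/4)
S=lambda x,y:(160+x/4,130+y/4)
for nm,pt,ps,z in[("barL",(228,458),(488,413),.045),("barR",(333,437),(543,330),.045),("roofL",(92,313),(265,277),.215),("roofR",(415,264),(452,68),.215)]:
    print(nm,onz("top",*T(*pt),z),onz("side",*S(*ps),z))
print(status.sense()["tool_rot"])
from scipy.spatial.transform import Rotation as R
print(R.from_quat(status.sense()["tool_rot"]).as_matrix())
for n,u,v in[("bigbowl",253,200),("green",264,233),("vase",361,171),("boatT",369,193)]: print(n,onz("top",u,v,.04))
E
```

```text
barL [0.5991 0.0917 0.045 ] [0.6034 0.0868 0.045 ]
barR [ 0.619  -0.0041  0.045 ] [ 0.619  -0.0078  0.045 ]
roofL [0.6903 0.1908 0.215 ] [0.6886 0.1927 0.215 ]
roofR [ 0.7326 -0.0719  0.215 ] [ 0.7292 -0.063   0.215 ]
[ 0.4234  0.5672 -0.4224  0.5663]
[[-0.0002  0.9586  0.2848]
 [ 0.0019  0.2848 -0.9586]
 [-1.      0.0004 -0.0019]]
bigbowl [0.5602 0.2523 0.04  ]
green [0.4402 0.2086 0.04  ]
vase [ 0.6702 -0.1431  0.04  ]
boatT [ 0.5883 -0.1717  0.04  ]
```

The two views agree. Stand yaw is about 9.2°, roof mid about (0.710,0.062) and bar mid about (0.610,0.042), so the tray is about 24 mm open. Next I'll plan the approach above the bar.

```bash
cat >>h.py <<'E'
from scipy.spatial.transform import Rotation as R
def plan(target,yaw,n):
    """tool down, z axis at yaw (rad); rows from measured pose"""
    s=status.sense();M=R.from_quat(s["tool_rot"]);p=s["tcp_pos"];z=M.as_matrix()[:,2]
    y0=np.arctan2(z[1],z[0]);dy=(yaw-y0+np.pi)%(2*np.pi)-np.pi
    M=R.from_euler('z',y0)*R.from_matrix([[0,0,1],[0,-1,0],[-1,0,0]]) if 0 else R.from_matrix([[0,np.sin(y0),np.cos(y0)],[0,-np.cos(y0),np.sin(y0)],[-1,0,0]])
    rows=[];d=(np.array(target)-p)/n
    for i in range(n):
        rows.append([*np.round(M.inv().apply(d)*1000,1).tolist(),round(-dy/n,4)])
        M=M*R.from_euler('x',-dy/n)
    return rows
E
python3 - <<'E'
from h import *
r=plan([.610,.0415,.17],np.radians(9.2),20)
print(r[:10]);print(r[10:])
E
```

```text
Traceback (most recent call last):
  File "h.py", line 16, in plan
    M=R.from_euler('z',y0)*R.from_matrix([[0,0,1],[0,-1,0],[-1,0,0]]) if 0 else R.from_matrix([[0,np.sin(y0),np.cos(y0)],[0,-np.cos(y0),np.sin(y0)],[-1,0,0]])
                                                                                ~~~~~~~~~~~~~^^^^^^^^^^^^^^^^^^^^^^^^^^^^^^^^^^^^^^^^^^^^^^^^^^^^^^^^^^^^^^^^^
  File "scipy/spatial/transform/_rotation.pyx", line 1143, in scipy.spatial.transform._rotation.Rotation.from_matrix
ValueError: Non-positive determinant (left-handed or null coordinate frame) in rotation matrix 0: [[ 0.         -0.95859412  0.28477588]
 [ 0.         -0.28477588 -0.95859412]
 [-1.          0.          0.        ]].
```

```bash
python3 - <<'E'
s=open('h.py').read().split('\n')
s=["    M=R.from_matrix([[0,-np.sin(y0),np.cos(y0)],[0,np.cos(y0),np.sin(y0)],[-1,0,0]])" if l.startswith("    M=R.from_euler") else l for l in s]
open('h.py','w').write('\n'.join(s))
E
python3 - <<'E'
from h import *
r=plan([.610,.0415,.17],np.radians(9.2),20)
print(r[:10]);print(r[10:])
E
```

```text
[[4.0, 29.8, -24.5, np.float64(-0.0721)], [4.0, 31.5, -22.3, np.float64(-0.0721)], [4.0, 33.0, -20.0, np.float64(-0.0721)], [4.0, 34.4, -17.5, np.float64(-0.0721)], [4.0, 35.6, -15.0, np.float64(-0.0721)], [4.0, 36.6, -12.4, np.float64(-0.0721)], [4.0, 37.4, -9.8, np.float64(-0.0721)], [4.0, 38.0, -7.0, np.float64(-0.0721)], [4.0, 38.4, -4.3, np.float64(-0.0721)], [4.0, 38.6, -1.5, np.float64(-0.0721)]]
[[4.0, 38.6, 1.3, np.float64(-0.0721)], [4.0, 38.4, 4.1, np.float64(-0.0721)], [4.0, 38.0, 6.8, np.float64(-0.0721)], [4.0, 37.4, 9.5, np.float64(-0.0721)], [4.0, 36.6, 12.2, np.float64(-0.0721)], [4.0, 35.7, 14.8, np.float64(-0.0721)], [4.0, 34.5, 17.3, np.float64(-0.0721)], [4.0, 33.2, 19.8, np.float64(-0.0721)], [4.0, 31.6, 22.1, np.float64(-0.0721)], [4.0, 30.0, 24.3, np.float64(-0.0721)]]
```

Call:
arm_command --series '[[[4,30,-24.5,-0.072],[4,31.5,-22.5,-0.072],[4,33,-20,-0.072],[4,34.5,-17.5,-0.072],[4,35.5,-15,-0.072],[4,36.5,-12.5,-0.072],[4,37.5,-10,-0.072],[4,38,-7,-0.072],[4,38.5,-4.5,-0.072],[4,38.5,-1.5,-0.072]]]' --jaw 38

```text
t: 1.1
tcp_pos: [0.3947, -0.277, 0.2097]
tool_rot: [0.195, 0.68, -0.195, 0.679]
force: [0.1, 0.2, -0.4]
finger_gap: 0.38
```

Call:
arm_command --series '[[[4,38.5,1.5,-0.072],[4,38.5,4,-0.072],[4,38,7,-0.072],[4,37.5,9.5,-0.072],[4,36.5,12,-0.072],[4,35.5,15,-0.072],[4,34.5,17.5,-0.072],[4,33,20,-0.072],[4,31.5,22,-0.072],[4,30,24.5,-0.072]]]'

```text
t: 2.1
tcp_pos: [0.6118, 0.0419, 0.1694]
tool_rot: [-0.057, 0.705, 0.057, 0.704]
force: [1.2, -0.2, 0.6]
finger_gap: 0.379
```

```bash
python3 - <<'E'
from h import *
import cv2
s=status.sense();print(s["tcp_pos"],s["q"],s["finger_gap"],R.from_quat(s["tool_rot"]).as_matrix()[:,2])
print(plan([.610,.0415,.045],np.radians(9.2),4))
a=cv2.cvtColor(snapshot("side"),cv2.COLOR_RGB2BGR)[130:280,160:360]
cv2.imwrite("pics/s1.png",cv2.resize(a,(800,600),interpolation=2))
E
```

```text
[0.61180767 0.04192714 0.16939551] [-1.13528165e-01  6.09847941e-01  1.53608695e+00 -1.47641893e-04
  9.96630912e-01 -2.74625576e-01] 0.37890033018129887 [ 9.87038500e-01  1.60480708e-01 -9.70288256e-04]
[[31.1, -0.0, -0.5, np.float64(0.0002)], [31.1, -0.0, -0.5, np.float64(0.0002)], [31.1, -0.0, -0.5, np.float64(0.0002)], [31.1, -0.0, -0.5, np.float64(0.0002)]]
```

View pics/s1.png

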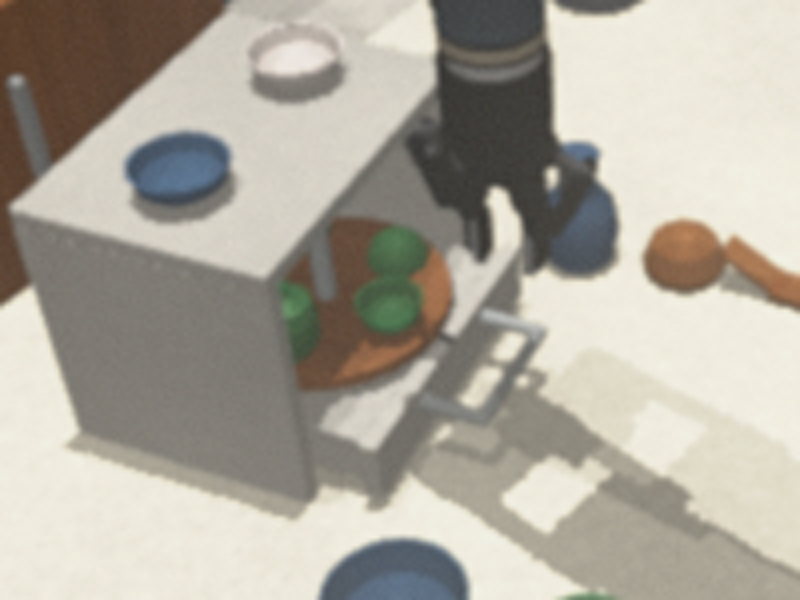

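The fingers (tips at about (485,258) and (535,270)) are over the bar. I'll descend and close.

Call:
arm_command --series '[[[31,0,-0.5,0],[31,0,-0.5,0],[31,0,-0.5,0],[20,0,0,0],[11,0,0,0],[0,0,0,0]]]'

```text
t: 2.75
tcp_pos: [0.6087, 0.0402, 0.0443]
tool_rot: [-0.055, 0.706, 0.056, 0.704]
force: [0.5, -0.8, -0.5]
finger_gap: 0.383
```

Call:
arm_command --series '[[[0,0,0,0],[0,0,0,0],[0,0,0,0],[0,0,0,0],[0,0,0,0],[0,0,0,0]]]' --jaw 0 --force 30

```text
t: 3.35
tcp_pos: [0.6112, 0.0399, 0.0472]
tool_rot: [-0.056, 0.704, 0.056, 0.706]
force: [2.9, -0.0, 3.9]
finger_gap: 0.125
```

The bar is gripped. Pulling now.

Call:
arm_command --series '[[[0,0,-8,0],[0,0,-14,0],[0,0,-14,0],[0,0,-14,0],[0,0,-14,0],[0,0,-14,0],[0,0,-14,0],[0,0,-12,0],[0,0,-8,0],[0,0,-4,0]]]'

```text
t: 4.35
tcp_pos: [0.4967, 0.0203, 0.0472]
tool_rot: [-0.057, 0.703, 0.055, 0.706]
force: [4.1, -4.8, 6.0]
finger_gap: 0.126
```

Call:
arm_command --series '[[[0,0,-3,0],[0,0,-3,0],[0,0,-3,0],[0,0,-3,0],[0,0,-2,0],[0,0,-2,0]]]'

```text
t: 4.95
tcp_pos: [0.4821, 0.0178, 0.0472]
tool_rot: [-0.057, 0.703, 0.055, 0.707]
force: [3.8, -5.7, 5.9]
finger_gap: 0.128
```

Call:
arm_command --series '[[[0,0,-2,0],[0,0,-2,0],[0,0,-2,0],[0,0,-1,0]]]'

```text
t: 5.35
tcp_pos: [0.4789, 0.0172, 0.0472]
tool_rot: [-0.057, 0.7, 0.054, 0.71]
force: [11.8, 2.2, 0.1]
finger_gap: 0.127
```

Call:
arm_command --series '[[[0,0,-1,0],[0,0,-1,0],[0,0,-1,0],[0,0,0,0]]]'

```text
t: 5.75
tcp_pos: [0.4788, 0.0171, 0.0472]
tool_rot: [-0.057, 0.698, 0.054, 0.712]
force: [13.9, 5.7, -3.7]
finger_gap: 0.127
```

The tray has reached its stop: there's no further motion and force rose to about 14 N. I'll ease off, open and rise.

Call:
arm_command --series '[[[0,0,2,0],[0,0,2,0]]]'

```text
t: 5.95
tcp_pos: [0.4789, 0.0173, 0.0472]
tool_rot: [-0.057, 0.701, 0.055, 0.709]
force: [5.8, -5.4, 4.9]
finger_gap: 0.127
```

Call:
arm_command --series '[[[0,0,0,0],[0,0,0,0],[0,0,0,0],[0,0,0,0]]]' --jaw 38

```text
t: 6.35
tcp_pos: [0.4722, 0.0188, 0.0457]
tool_rot: [-0.056, 0.706, 0.056, 0.704]
force: [-0.6, -0.0, 0.1]
finger_gap: 0.379
```

Call:
arm_command --series '[[[-15,0,0,0],[-30,0,0,0],[-40,0,-5,0],[-40,0,-10,0],[-40,0,-10,0],[-30,0,-10,0],[0,0,-10,0]]]'

```text
t: 7.05
tcp_pos: [0.4306, 0.011, 0.2444]
tool_rot: [-0.057, 0.702, 0.055, 0.708]
force: [0.6, -0.5, -0.5]
finger_gap: 0.379
```

```bash
python3 - <<'E'
from h import *
import cv2
s=status.sense();print(s["tcp_pos"],s["q"],s["finger_gap"],R.from_quat(s["tool_rot"]).as_matrix())
a=cv2.cvtColor(snapshot("side"),cv2.COLOR_RGB2BGR)[130:280,160:360]
b=cv2.cvtColor(snapshot("top"),cv2.COLOR_RGB2BGR)[75:225,240:390]
cv2.imwrite("pics/s2.png",cv2.resize(a,(800,600),interpolation=2))
cv2.imwrite("pics/t2.png",cv2.convertScaleAbs(cv2.resize(b,(600,600),interpolation=2),alpha=1.3))
E
```

```text
[0.43055853 0.01103313 0.24437988] [-2.35081242e-01  2.72771842e-01  1.90871196e+00  7.16046793e-05
  9.51962256e-01 -3.93332759e-01] 0.3792786075246374 [[ 0.00793603 -0.15753886  0.9874809 ]
 [-0.00184078  0.98750802  0.15755798]
 [-0.99996681 -0.00306812  0.0075469 ]]
```

View pics/s2.png

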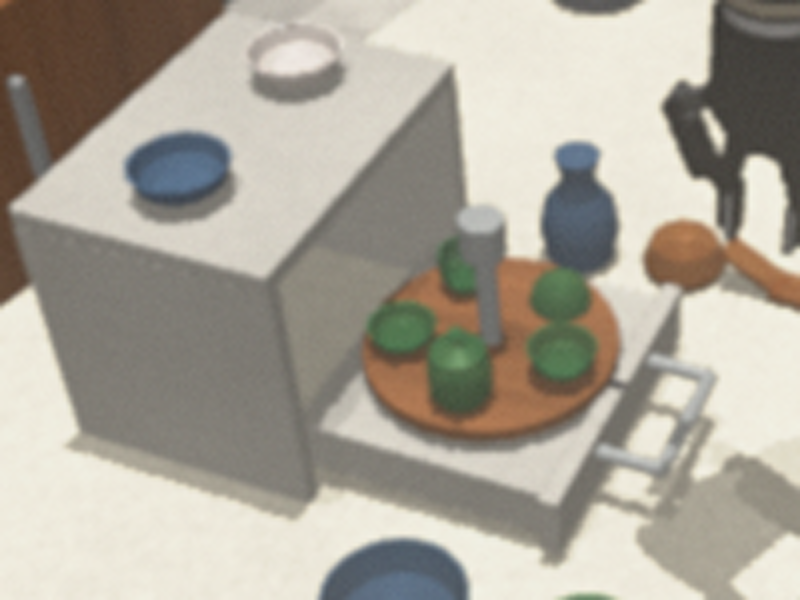

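View pics/t2.png

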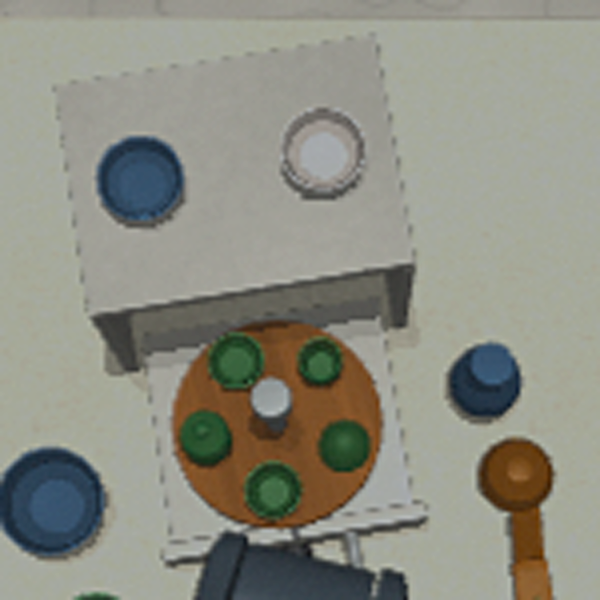

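The tray is out. In the top crop the knob top is at (271,398) and the jar at about (205,438). In the side crop the knob top is at (481,219), the jar finial at about (459,336) and its foot centre at about (460,393).

```bash
python3 - <<'E'
from h import *
np.set_printoptions(precision=4,suppress=True)
T=lambda x,y:(240+x/4,75+y/4)
S=lambda x,y:(160+x/4,130+y/4)
kt=onz("top",*T(271,398),.189);ks=onz("side",*S(481,219),.189);print("knob",kt,ks)
ax=np.array([.6296,.043,0])
k=(kt+ks)/2
# plate edge ellipse centre top
pc=onz("top",*T(277,424),.076);print("plate centre",pc)
for c in (k,pc,ax):
  for n,p in(("topbody",onz("top",*T(205,439),.125)),("topfin",onz("top",*T(208,429),.138)),("sidefin",onz("side",*S(459,336),.138)),("sidefoot",onz("side",*S(460,393),.076)),
   ("bowlF",onz("top",*T(273,490),.098)),("bowlB",onz("top",*T(237,361),.1)),("beaker",onz("top",*T(320,361),.11)),("dome",onz("top",*T(345,446),.09))):
    d=(p-c)[:2];print(n,np.round(np.linalg.norm(d),4),np.degrees(np.arctan2(d[1],d[0])).round(1),end=" | ")
  print()
E
```

```text
knob [0.6259 0.0457 0.189 ] [0.6256 0.0478 0.189 ]
plate centre [0.6251 0.0458 0.076 ]
topbody 0.0631 111.5 | topfin 0.0576 106.9 | sidefin 0.066 109.0 | sidefoot 0.0596 102.9 | bowlF 0.0635 179.2 | bowlB 0.0617 33.5 | beaker 0.0635 -38.7 | dome 0.066 -110.1 | 
topbody 0.0638 110.7 | topfin 0.0583 106.1 | sidefin 0.0667 108.2 | sidefoot 0.0604 102.2 | bowlF 0.0629 178.4 | bowlB 0.0627 33.9 | beaker 0.0633 -37.7 | dome 0.0649 -109.9 | 
topbody 0.068 113.4 | topfin 0.0623 109.3 | sidefin 0.0708 111.0 | sidefoot 0.0642 105.6 | bowlF 0.0675 176.1 | bowlB 0.0607 38.4 | beaker 0.0581 -38.2 | dome 0.064 -114.5 |
```

The knob axis is at about (0.626, 0.046). All five pieces agree that the jar is at about 106.3°, and the front is at about 189.4°, so the plate needs about +83° (anticlockwise). I'll move over the knob first.

```bash
python3 - <<'E'
from h import *
print(plan([.626,.0462,.245],np.radians(9.2),1))
E
```

```text
[[-4.0, 2.8, 201.8, np.float64(-0.0029)]]
```

Call:
arm_command --series '[[[-4,3,10,0],[0,0,35,0],[0,0,40,0],[0,0,40,0],[0,0,40,0],[0,0,25,0],[0,0,12,0],[0,0,0,0],[0,0,0,0]]]' --jaw 85

```text
t: 8.05
tcp_pos: [0.6277, 0.0466, 0.243]
tool_rot: [-0.056, 0.706, 0.056, 0.704]
force: [-0.1, -0.3, -1.0]
finger_gap: 0.85
```

```bash
python3 - <<'E'
from h import *
print(plan([.626,.0462,.173],np.radians(9.2),1),status.sense()["tcp_pos"])
E
```

```text
[[70.0, -0.2, -1.7, np.float64(-0.0022)]] [0.62767753 0.04661994 0.24298513]
```

Call:
arm_command --series '[[[10,0,-1.5,0],[15,0,0,0],[15,0,0,0],[12,0,0,0],[10,0,0,0],[8,0,0,0],[0,0,0,0],[0,0,0,0]]]'

```text
t: 8.85
tcp_pos: [0.6269, 0.0459, 0.1751]
tool_rot: [-0.056, 0.705, 0.056, 0.705]
force: [-0.0, 0.1, -0.1]
finger_gap: 0.852
```

Call:
arm_command --series '[[[0,0,0,0],[0,0,0,0],[0,0,0,0],[0,0,0,0],[0,0,0,0],[0,0,0,0],[0,0,0,0],[0,0,0,0]]]' --jaw 0 --force 30

```text
t: 9.65
tcp_pos: [0.6292, 0.0462, 0.1763]
tool_rot: [-0.056, 0.703, 0.056, 0.707]
force: [3.9, 3.0, 0.5]
finger_gap: 0.388
```

The knob is gripped (opening about 33 mm). I'll turn in steps: 1.40 rad first, then check.

Call:
arm_command --series '[[[0,0,0,-0.04],[0,0,0,-0.07],[0,0,0,-0.08],[0,0,0,-0.08],[0,0,0,-0.08],[0,0,0,-0.08],[0,0,0,-0.08],[0,0,0,-0.08],[0,0,0,-0.08],[0,0,0,-0.08]]]'

```text
t: 10.65
tcp_pos: [0.6298, 0.0465, 0.1763]
tool_rot: [-0.312, 0.632, 0.31, 0.638]
force: [6.0, 3.1, 0.8]
finger_gap: 0.389
```

Call:
arm_command --series '[[[0,0,0,-0.08],[0,0,0,-0.08],[0,0,0,-0.08],[0,0,0,-0.08],[0,0,0,-0.08],[0,0,0,-0.08],[0,0,0,-0.08],[0,0,0,-0.06],[0,0,0,-0.03],[0,0,0,0]]]'

```text
t: 11.65
tcp_pos: [0.6299, 0.047, 0.1763]
tool_rot: [-0.498, 0.501, 0.495, 0.506]
force: [5.3, 3.6, 0.2]
finger_gap: 0.388
```

Call:
arm_command --series '[[[0,0,0,0],[0,0,0,0],[0,0,0,0]]]'

```text
t: 11.95
tcp_pos: [0.63, 0.047, 0.1763]
tool_rot: [-0.498, 0.501, 0.495, 0.506]
force: [5.5, 4.0, -0.1]
finger_gap: 0.387
```

```bash
python3 - <<'E'
from h import *
import cv2
s=status.sense();M=R.from_quat(s["tool_rot"]).as_matrix();print(s["tcp_pos"],s["q"][5],s["finger_gap"],s["force"],np.degrees(np.arctan2(M[1,2],M[0,2])))
a=cv2.cvtColor(snapshot("side"),cv2.COLOR_RGB2BGR)[160:280,220:350]
b=cv2.cvtColor(snapshot("top"),cv2.COLOR_RGB2BGR)[135:215,260:370]
cv2.imwrite("pics/s3.png",cv2.resize(a,None,fx=5,fy=5,interpolation=2))
cv2.imwrite("pics/t3.png",cv2.convertScaleAbs(cv2.resize(b,None,fx=6,fy=6,interpolation=2),alpha=1.3))
E
```

```text
[0.6299531  0.04703184 0.17628748] -1.6625209658978073 0.3868970345946802 [ 5.54906246  4.03847897 -0.10705946] 89.23506904370463
```

View pics/s3.png

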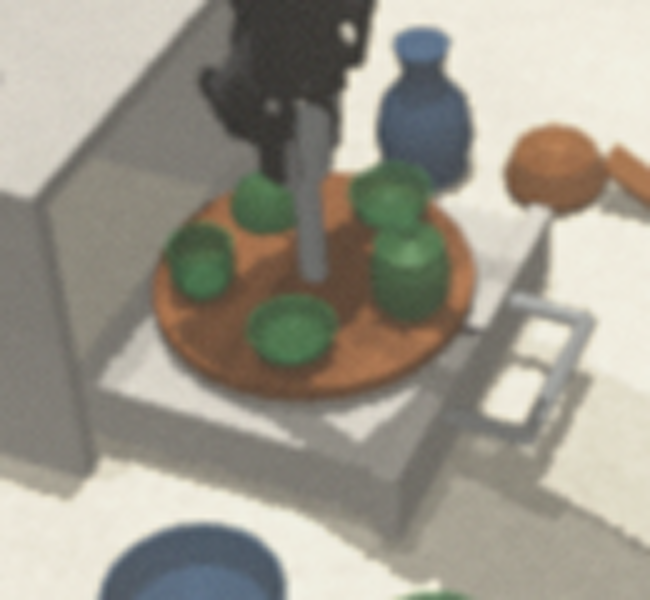

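View pics/t3.png

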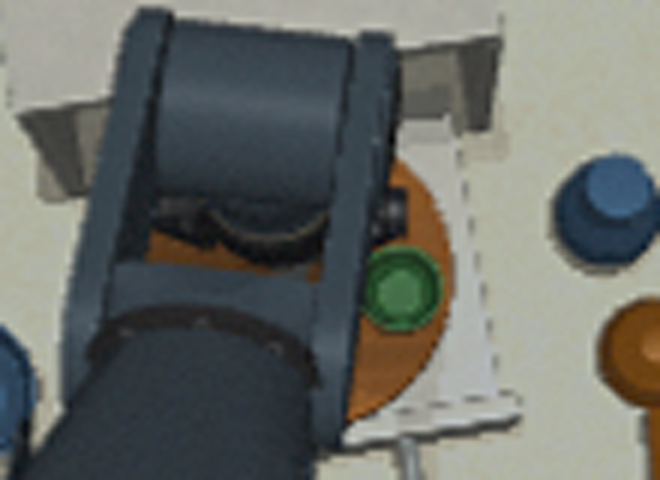

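The jar is now near the front. In the side crop its finial is at about (411,240) and its foot at about (409,300); the pointer is at about (470,330) and the post base at about (313,275). By tool yaw the plate turned 80.1°, which leaves about 3°. I'll check that against the pixels.

```bash
python3 - <<'E'
from h import *
np.set_printoptions(precision=4,suppress=True)
S=lambda x,y:(220+x/5,160+y/5)
P=lambda u,v,z:onz("side",*S(u,v),z)
ang=lambda d:np.degrees(np.arctan2(d[1],d[0]))%360
po=P(313,273,.076);pt=P(475,330,.062);b1=P(540,437,.045);b2=P(590,318,.045)
print("post",po,"pointer",pt,"bar mid",(b1+b2)/2,"baryaw",ang(b1-b2)-90,"knob-ptr yaw",ang(pt-po)-180,"post-bar",ang((b1+b2)/2-po)-180)
# panel top edge outer
e1=P(402,478,.062);e2=P(548,212,.062);print("panel",ang(e1-e2)-90,np.linalg.norm(e1-e2))
for n,p in(("jarfoot",P(409,301,.076)),("jarfin",P(411,240,.141)),("bowl",P(293,324,.096)),("bowl2",P(391,190,.1)),("beaker",P(203,245,.11))):
    d=p-po;print(n,p,np.linalg.norm(d[:2]),ang(d))
# predicted appearance: jar silhouette at angles, with axis at tcp
c=np.array([.630,.047])
for cc in (c,po[:2]):
  for a in (186.4,189.5):
    q=cc+.064*np.array([np.cos(np.radians(a)),np.sin(np.radians(a))])
    print(a,[(5*(proj("side",[*q,z])-[220,160])).round(0) for z in(.076,.141)],"pointer",(5*(proj("side",[*(cc+.105*np.array([np.cos(np.radians(189.5)),np.sin(np.radians(189.5))])),.062])-[220,160])).round(0))
E
```

```text
post [0.6269 0.0472 0.076 ] pointer [0.5279 0.0266 0.062 ] bar mid [0.4726 0.0169 0.045 ] baryaw 13.291512347268295 knob-ptr yaw 11.728862028526976 post-bar 11.102658970487568
panel 10.600064630431078 0.23206588044576681
jarfoot [0.5655 0.0381 0.076 ] 0.06206464845393219 188.44840317235864
jarfin [0.5518 0.0529 0.141 ] 0.07530915512020259 175.6162841215511
bowl [0.5985 0.1042 0.096 ] 0.0637095144822249 116.41520733391401
bowl2 [ 0.6129 -0.016   0.1   ] 0.06474065769326255 257.49785731777786
beaker [0.6713 0.0893 0.11  ] 0.0612143472112505 43.521471426247196
186.4 [array([406., 302.]), array([402., 218.])] pointer [474. 334.]
189.5 [array([409., 299.]), array([405., 214.])] pointer [474. 334.]
186.4 [array([410., 304.]), array([406., 220.])] pointer [479. 336.]
189.5 [array([413., 301.]), array([409., 216.])] pointer [479. 336.]
```

Estimates of the jar's angle run from 186.4° to 188.4°. The front direction is only known to within about 9–11°, so I'll refine both with image fits from the unobstructed top image.

```bash
python3 - <<'E'
from h import *
import cv2
from scipy.optimize import least_squares
T=lambda x,y:(240+(x+.5)/4-.5,75+(y+.5)/4-.5)
im=cv2.imread("pics/t2.png");g=cv2.GaussianBlur(cv2.cvtColor(im,cv2.COLOR_BGR2GRAY),(0,0),3).astype(float)
def fit(p,q,z,name,w=12):
    p,q=np.array(p,float),np.array(q,float);d=(q-p)/np.linalg.norm(q-p);nrm=np.array([-d[1],d[0]]);pts=[]
    for t in np.linspace(.06,.94,80):
        o=p+(q-p)*t;s=np.arange(-w,w+.1,.5)
        xy=(o+s[:,None]*nrm).astype(np.float32)
        pr=cv2.remap(g.astype(np.float32),xy[:,0][None],xy[:,1][None],1)[0]
        G=abs(np.gradient(pr));k=G.argmax();pts.append(o+s[k]*nrm)
    W=np.array([onz("top",*T(*a),z)[:2] for a in pts])
    v=cv2.fitLine(W.astype(np.float32),cv2.DIST_HUBER,0,1e-5,1e-5).ravel()
    r=(W-v[2:])@np.array([-v[1],v[0]])
    a=np.degrees(np.arctan2(v[1],v[0]));a=(a+45)%90-45
    print(name,"yaw %.2f"%a,"rms mm %.2f"%(1e3*np.std(r)),"pt",v[2:].round(4))
fit((92,313),(415,264),.215,"roof front");fit((55,88),(377,36),.215,"roof back")
fit((55,88),(90,313),.215,"roof left");fit((377,36),(414,264),.215,"roof right")
fit((147,355),(170,545),.062,"tray left",8);fit((386,320),(410,510),.062,"tray right",8)
b,gr,r=[im[...,i].astype(int) for i in range(3)]
m=((gr>r+15)&(gr>b+10)).astype(np.uint8)
n,l,st,c=cv2.connectedComponentsWithStats(m)
obs=[];
for i in range(1,n):
    if st[i,4]>300 and 150<c[i][0]<390 and 320<c[i][1]<530: obs.append(c[i]);print(st[i],c[i].round(1))
hs=lambda p:.108 if np.hypot(*(p-[205,438]))<20 else (.095)
W=np.array([onz("top",*T(*p),hs(p))[:2] for p in obs])
def f(x):
    out=[]
    for w in W:
        d=w-x[:2];a=np.arctan2(d[1],d[0]);k=np.round((a-x[2])/np.radians(72));t=x[2]+k*np.radians(72)
        out+=list(w-x[:2]-.064*np.array([np.cos(t),np.sin(t)]))
    return out
s=least_squares(f,[.626,.046,np.radians(106)]);print(s.x[:2],np.degrees(s.x[2]),np.round(np.array(s.fun)*1e3,1))
E
```

```text
roof front yaw 9.78 rms mm 0.47 pt [0.7087 0.0851]
roof back yaw 9.70 rms mm 1.72 pt [0.9131 0.0806]
roof left yaw 9.57 rms mm 1.17 pt [0.7909 0.2146]
roof right yaw 10.01 rms mm 1.17 pt [ 0.8345 -0.0562]
tray left yaw 7.80 rms mm 3.13 pt [0.6173 0.1584]
tray right yaw 9.74 rms mm 2.59 pt [ 0.6296 -0.0602]
[ 209  332   55   56 2354] [235.9 360.4]
[ 300  338   41   46 1398] [320.3 361.6]
[ 181  412   50   51 1971] [205.6 437. ]
[ 321  422   47   49 1848] [344.5 445.9]
[ 245  461   56   57 2405] [272.6 489.7]
[0.62724712 0.04713555] 106.30602871808102 [ 0.1  0.2  1.6  0.4 -0.7 -0.6 -2.1 -0.4  1.   0.4]
```

The image fits put the front direction at 189.75° and confirm the jar started at 106.3°, so about 3° remains.

Call:
arm_command --series '[[[0,0,0,-0.02],[0,0,0,-0.02],[0,0,0,-0.014],[0,0,0,0],[0,0,0,0],[0,0,0,0],[0,0,0,0],[0,0,0,0]]]'

```text
t: 12.85
tcp_pos: [0.6299, 0.0471, 0.1763]
tool_rot: [0.512, -0.487, -0.508, -0.492]
force: [5.6, 4.0, 0.4]
finger_gap: 0.388
```

```bash
python3 - <<'E'
from h import *
import cv2
from scipy.optimize import least_squares
s=status.sense();M=R.from_quat(s["tool_rot"]).as_matrix();print(s["tcp_pos"],s["force"],s["finger_gap"],np.degrees(np.arctan2(M[1,2],M[0,2])))
raw=cv2.cvtColor(snapshot("side"),cv2.COLOR_RGB2BGR)
im=cv2.resize(raw[160:280,220:350],None,fx=6,fy=5 and 6,interpolation=2);cv2.imwrite("pics/s4.png",im[:600])
b,gr,r=[im[...,i].astype(int) for i in range(3)]
n,l,st,c=cv2.connectedComponentsWithStats(((gr>r+12)&(gr>b+8)).astype(np.uint8))
for i in range(1,n):
    if st[i,4]>400: print(st[i],c[i].round(1))
# green pieces before (s2) for same-camera comparison
im2=cv2.imread("pics/s2.png");b,gr,r=[im2[...,i].astype(int) for i in range(3)]
n,l,st,c=cv2.connectedComponentsWithStats(((gr>r+12)&(gr>b+8)).astype(np.uint8));print("s2")
for i in range(1,n):
    if st[i,4]>300: print(st[i],c[i].round(1))
E
```

```text
[0.62993293 0.04712028 0.17629255] [5.63385203 4.01900974 0.43330783] 0.3879843647410207 92.32998301671527
[  417   190   119   183 13432] [480.9 277.7]
[ 275  206   79   74 4434] [312.3 244.8]
[ 201  277   77   86 5008] [241.1 318.4]
[ 305  356  105   82 6628] [357.  395.5]
[485 709  77  11 639] [523.7 714.9]
s2
[ 438  238   38   54 1245] [455.9 267.4]
[ 530  267   63  113 4886] [561.  325.9]
[ 366  303   67   50 2542] [400.3 326.7]
[ 429  329   58   79 3616] [458.4 367.5]
```

View pics/s4.png

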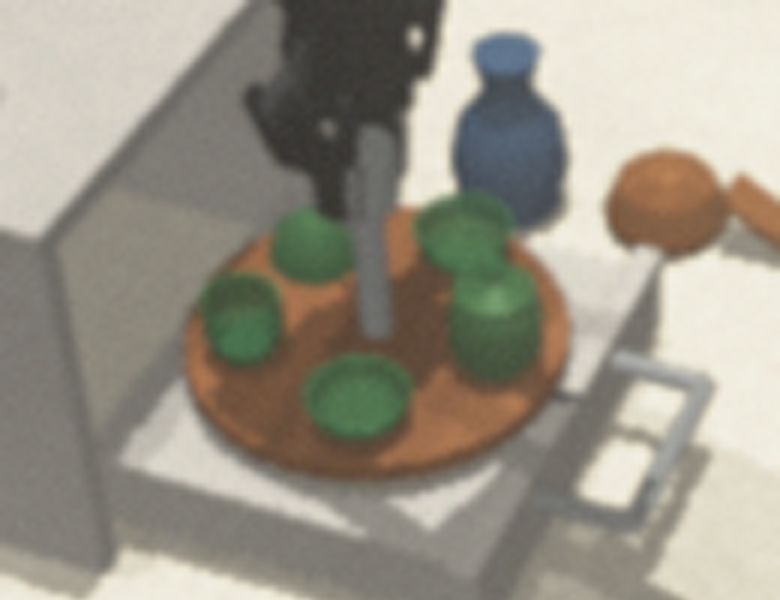

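The jar (axis x≈495, foot at about y=362) lines up with the pointer at about (565,396) and the post base at (375,333). I'll do one last numeric check.

```bash
python3 - <<'E'
from h import *
import cv2
P=lambda u,v,z:onz("side",220+(u+.5)/6-.5,160+(v+.5)/6-.5,z)[:2]
im=cv2.imread("pics/s4.png").astype(int);b,g,r=[im[...,i] for i in range(3)]
m=((r>b+45)|((g>r+12)&(g>b+8))).astype(np.uint8);n,l,st,c=cv2.connectedComponentsWithStats(m);i=l[395,357]
cn=max(cv2.findContours((l==i).astype(np.uint8),0,1)[0],key=cv2.contourArea).reshape(-1,2)
# visible lower arc of the plate's top rim -> circle, R=95 mm
a=np.array([P(*p,.072) for p in cn if p[1]>345])
from scipy.optimize import least_squares
s=least_squares(lambda x:np.hypot(*(a-x).T)-.095,[.627,.047],loss="soft_l1",f_scale=.002);o=s.x;print("centre",o,len(a),np.std(s.fun)*1e3)
for n,p,k in(("bowl",P(357,395.5,.088),72),("beaker",P(241.1,318.4,.092),144),("jarfoot",P(495.5,362,.076),0),("pointer",P(567,396,.062),0)):
    for cc in(o,np.array([.627,.0471])):
        d=p-cc;print(n,(np.hypot(*d)*1e3).round(1),((np.degrees(np.arctan2(d[1],d[0]))+k)%360).round(1),end=" | ")
    print()
E
```

```text
centre [0.5380162  0.03305141] 266 16.393156609120243
bowl 91.5 118.5 | bowl 58.4 188.4 | 
beaker 149.9 165.5 | beaker 65.0 183.1 | 
jarfoot 27.4 7.2 | jarfoot 62.7 189.7 | 
pointer 9.5 223.3 | pointer 98.1 192.1 |
```

```bash
python3 -c "
from station import ticket;print(ticket.sign_off())"
```

```text
the job is handed in; nothing more can be done
None
```

I pulled the tray out to its stop, turned the turntable until the lidded jar stood at the front, and handed the job in still gripping the knob. It finished at about 13 s of the 64 s allowed. No verdict came back.

- **Tray:** it moved about 134 mm from where it stood (about 24 mm open). It then stopped moving while the pull force rose to about 14 N. At hand-in the arm was still pressing it outward against the stop with about 5.6 N.
- **Jar:** I turned the knob about 83° anticlockwise. That puts the jar at 189.6° by the tool's turn and 189.7° by its foot in the side picture. The target is 189.75°, taken from the roof-edge fit and the pull direction (both about 9.8°).
- **Grip:** the fingers were holding the knob at a 33 mm opening when I handed in.
- **Loose pieces:** none of my moves touched them. I checked only by eye in the pictures, and the last one shows only some of them.

**Checks that disagreed:**
- One of the fixed bowls on the plate gave 188.4° for the jar.
- The small beaker gave 183°, but I had only guessed its height.
- The rough pixel reading of the pointer gave a front direction of about 192°.
- A circle fit to the plate's edge failed, and I discarded it.

I put the jar's error at about 1°, or about 2° if the pointer reading is the right one.

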